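# Engage the quick-thread lever of a model painting jig

### The job

The model boxcar lies in its painting jig, but the clamp above it is not on its thread yet: the lever rests on top of the thread. Push the lever backwards (counter-clockwise seen from above) until it drops with a click into the thread start, then push it forwards (clockwise) until it stops, so that the clamp bar is down and holds the car. Then let go, and leave the other things on the table where they are.

Things in the scene. Friction and masses are not known exactly. Their poses are not given: they have to be found in the camera images.
- jig: Fixed painting jig. Origin: on its column's axis, at the table surface; z up. Plywood board 190 x 270 x 15 mm (x -50 to +140, y -135 to +135). A 30 mm square steel column, then a threaded stud, stand on the axis. The car's cradle (wooden rails, tops 25 mm over the table) is centred 85 mm from the axis along +x of the jig.
- column_axis (a point): Point on the column's vertical axis, 82 mm over the table; axes as the jig's. The lever turns about this vertical. A 20 mm washer on a 12 mm pin ends the stud, 137 mm over the table, in the middle of the lever's hub, and keeps the lever from being lifted off.
- clamp_bar (a joint): Height of bar and lever above clamped, m. About 0.010 to 0.012 at the start, resting on top of the thread; climbs slightly as the lever is backed, drops 10 mm by its weight (0.4 kg) to about 0.003 at the thread start, then goes down to 0.001 or less, pad on the roof, as the lever goes forward (10 mm a turn). The bar slides straight up and down and never turns.
- pad (a point): Centre of the underside of the rubber pad (34 x 32 mm) that presses on the car's roof; 70 mm over the table when clamped. It sits under the far end of the aluminium clamp bar: 130 x 32 x 8 mm, from 25 mm behind the column axis to 105 mm along the jig's +x, top 13 mm above this point.
- hub (a joint): Lever angle, rad. 0 = forward stop, lever along the jig's +y, parallel to the car; grows counter-clockwise seen from above (backwards). 0.2 to 1.4 at the start. Backed, it drops into the thread start between 1.7 and 2.0; back stop at 2.23. Forward without that drop it also stops at 0, but 10 mm high. Takes about 1 to 2 N at the paddle; only the stops are hard. Stays where left.
- paddle (a point): On the lever's paddle, 60 mm from the column axis, middle of its upper edge; y axis points outwards along the paddle, z up. The lever: black round hub, 42 mm across, 30 mm high, on the bar, with one flat upright paddle 11 mm thick, 34 mm high (from this edge down), reaching from the hub to 88 mm from the axis. 10 mm of free air under it. Edge 126 mm over the table when clamped.
- boxcar: Loose brown model boxcar shell, 50 x 190 x 55 mm, 0.35 kg, long side along its y, lying in the jig's cradle. Origin: centre of its underside.
- paint_jar: Small paint jar with white lid, 40 mm across, 62 mm high, beside the jig; origin under its centre. Leave alone.
- glue_bottle: White glue bottle with pointed nozzle, 48 mm across, 125 mm high; origin under its centre. Leave alone.
- rinse_cup: White rinse cup, 56 mm across, 45 mm high; origin under its centre. Leave alone.
There are look-alikes about, which are no part of the job. There is more than one size of the boxcar; the job needs the largest.

How it is judged:
By the outcome, as a careful person would: the job done as asked, in the order asked, and still so for the second after the job is handed in, with the robot touching nothing.
It also fails if it takes over 58 s, if anything falls off the work surface, if the arm or the gripper's body presses on something with over 40 N, if the wrist force passes 120 N, or if a joint passes its speed limit or range.

### The arm

A 6-joint arm with a two-finger parallel gripper is mounted at the origin on the work surface. World frame = base frame: x ahead of the robot, y to its left, z up, the work surface at z = 0. Lengths are in m, angles in degrees, forces in N, time in s.
With the tool pointing down it reaches from about 0.4 to 0.825 m from the base axis. Payload 7 kg.
Tool frame: the origin (TCP) lies on the centre line of the jaws, within the pads' length; the fingertips stand 19 mm ahead of it and the grasp point (between the pads) is the TCP (r.tip_extent is the distance from the TCP to the fingertips, in m); z points along the fingers, y is the line along which they close (so a half turn about z gives the same grasp; the last joint's range is limited). The gripper opens to 88 mm and grips with 3 to 60 N. Pads are 19 mm wide; open, the fingers measure 130 mm over their backs; the gripper's body (78 mm by 193 mm) begins 47 mm behind the grasp point.
Start: joints at [-59.009, 20.546, 0.682, 0, -70.136, -16.507], TCP at [0.169, -0.654, 0.246] pointing down, gripper open.
Joint ranges: [-176.03, 176.03], [-82.01, 121.73], [-58.28, 71.71], [-173.87, 95.51], [-174.79, -0.11], [-173.66, 173.66]. Speed limits (degrees/s): [136.94, 136.94, 172.46, 180, 180, 180].

### API

Orientations are given as [roll, pitch, yaw] about the fixed x, y, z axes, in that order (R = Rz(yaw) Ry(pitch) Rx(roll)).
In Python, from plant import r gives the robot as it stands. The module is installed in compiled form; this text tells all that it offers.
- The arm moves only by the tool jog_arm, never from a script. Its argument "deltas" is a list that holds one entry, the list of rows, each a list of 5 numbers: the opening, from -1 (shut) to 1 (fully open), then the shift along the world's x, y, z in cm, then the turn about the world's z in rad. In form: [[[claw, dx, dy, dz, turn], ...]]. A call has 1 to 8 rows; each row shifts and turns the commanded pose from where the row before left it; what a row does not reach is not made up. A row lasts 1/8 s, in which the tool goes at most 62.5 mm and 10.7 degrees, less where a joint would pass 70% of its speed; a pose out of reach is approached as far as the arm can. A call with a gripper value outside its range is refused whole. The fingers move at their own pace and stop on an object; "force" is the grip in N (left out, the last holds). Time passes only in rows, so rows that do not move let the fingers close. It gives the time, the measured TCP pose, the force, the opening and the grip force at its end, in the units of the state.
- r.get_state(): the state, without advancing time (a new reading comes with each control period).
- r.capture(name): name is "scene" or "top"; returns the picture (480x640x3 uint8, blue, green, red); there is no depth.
- r.camera_info(name): a dict with "fx", "fy", "cx", "cy" (pixels), "view" (4x4, takes a point from world to camera coordinates). Camera axes: x right, y up, looking along -z (the intrinsics and any distortion apply to the point x, -y, -z); pixel columns grow to the right and rows downward; lengths in m; the calibration is good to about 2 mm. A picture is of the moment at which its call begins. camera_info takes no time and is no camera call.
- r.close_job(): hands the job in; it is judged then, once.
The state is a dict: "time_s": time; "joints": joint angles; "qd": joint speeds; "joint_torque": joint torques, N m; "tcp_pos": TCP position; "eef_rot": TCP orientation; "contact_force": force on the tool from outside, world axes, zero at the start; "moment": the same for the moment, N m; "gripper_width": finger opening in m; "gripper_force": force on a finger pad.
Only numpy, scipy, OpenCV 4.12 (cv2) and the standard library are available. Lean on these libraries where they do the work, as an engineer would, in place of code of your own. Each camera call takes 0.05 s, during which the arm holds its last target. There are 200 camera calls.

## Working session

There is one attempt and no reset: what is moved stays moved. The work goes in short steps, Python scripts to look and compute and a tool call to move; the robot and the scene stay as the last step left them, time stands still between calls to the robot, and variables do not carry over. Pictures are saved under pics/ and viewed, at most 10 in all, crops included, and the job is handed in when it is done.

Besides the shell and the picture viewer there is one more tool, called after "Call:" as a command line: name --argument value ..., lists and objects as JSON in quotes. jog_arm: Moves the arm, as the interface text tells. Its arguments: {"type":"object","properties":{"deltas":{"type":"array"},"force":{"type":"number"}},"required":["deltas"]}

```bash
mkdir -p pics; python3 - <<'E'
from plant import r
import cv2,json
for n in("scene","top"):
    cv2.imwrite(f"pics/{n}0.png",r.capture(n)); print(n,r.camera_info(n))
print(r.get_state())
E
```

```text
scene {'fx': 535.6792862572173, 'fy': 535.6792862572173, 'cx': 320.5169893234194, 'cy': 240.32625079643947, 'view': array([[-0.39086535,  0.92043551,  0.00476935,  0.1311085 ],
       [-0.60601783, -0.26124016,  0.75132947,  0.28088689],
       [ 0.69279627,  0.29077834,  0.65991006, -1.49725069],
       [ 0.        ,  0.        ,  0.        ,  1.        ]])}
top {'fx': 593.4143524309097, 'fy': 593.4143524309097, 'cx': 320.2245754978638, 'cy': 236.8922593164177, 'view': array([[-0.12660787, -0.9919522 ,  0.00112939,  0.12495791],
       [ 0.96932417, -0.12347778,  0.21251799, -0.53409895],
       [-0.21066823,  0.02800119,  0.9771565 , -1.00941157],
       [ 0.        ,  0.        ,  0.        ,  1.        ]])}
{'time_s': 0.1, 'joints': array([-5.90080004e+01,  2.05862738e+01,  6.39275892e-01, -1.84100233e-02,
       -7.01362010e+01, -1.65056549e+01]), 'qd': array([ 0.0280633 , -0.16607838,  0.21559337,  0.01622566,  0.08409774,
       -0.02582897]), 'joint_torque': array([-5.32762977e-03, -5.84162164e+01,  2.93751061e+01,  7.01568782e+00,
        1.01226254e-02, -6.17470278e-05]), 'tcp_pos': array([ 0.16871275, -0.65314947,  0.2447281 ]), 'eef_rot': array([ 1.79915312e+02, -7.04545253e-03, -1.65519918e+02]), 'contact_force': array([ 0.15560179, -0.52888154, -0.39453228]), 'moment': array([ 0.01768754, -0.02446718,  0.0265515 ]), 'gripper_force': 0.0, 'gripper_width': 0.08783408325008306}
```

View pics/scene0.png

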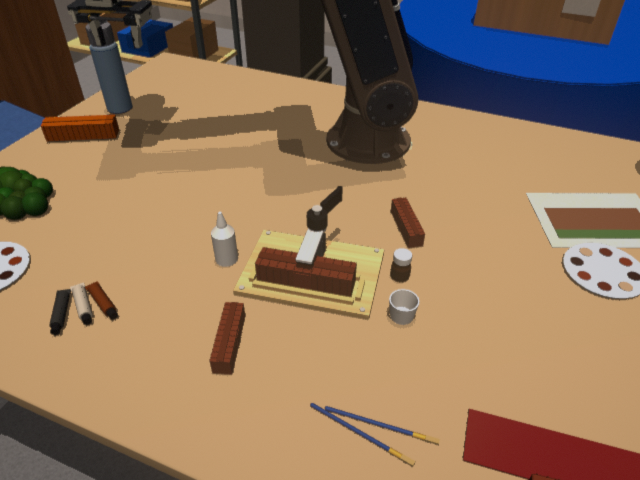

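View pics/top0.png

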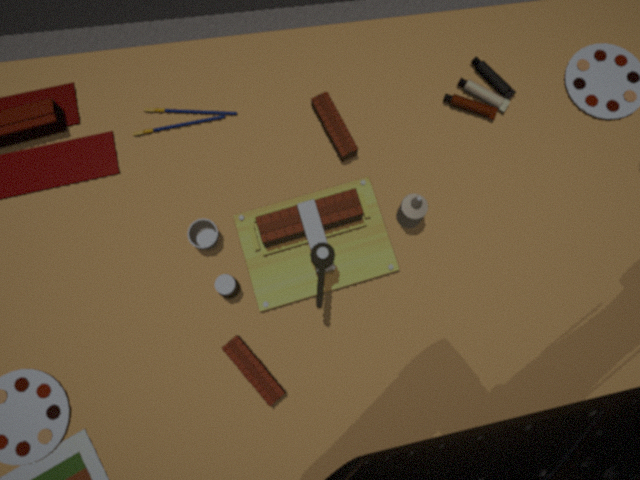

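The car in the jig is under the bar (scene about (306,271), top about (310,218)). The hub is at about (322,255) in top and the paddle points down in the image, to (319,305). The loose brown cars at top (334,126), (254,370) and (30,120) are look-alikes outside the jig. Next I measure the poses.

```bash
cat > h.py <<'E'
from plant import r
import cv2, numpy as np
def ray(n,u,v):
    c=r.camera_info(n); V=c["view"]; R=V[:3,:3]
    d=R.T@np.array([(u-c["cx"])/c["fx"],-(v-c["cy"])/c["fy"],-1]); return -R.T@V[:3,3],d
def onz(n,u,v,z):
    o,d=ray(n,u,v); return o+d*(z-o[2])/d[2]
def pix(n,p):
    c=r.camera_info(n); q=c["view"]@np.append(p,1)
    return c["cx"]-c["fx"]*q[0]/q[2], c["cy"]+c["fy"]*q[1]/q[2]
E
python3 - <<'E'
from h import *
t=cv2.imread("pics/top0.png"); s=cv2.imread("pics/scene0.png")
hsv=cv2.cvtColor(t,cv2.COLOR_BGR2HSV)
print("board hsv",hsv[285,350],hsv[200,250],"table",hsv[330,350])
m=cv2.inRange(hsv,(24,60,60),(40,255,255))
m=cv2.morphologyEx(m,cv2.MORPH_OPEN,np.ones((3,3)))
c=max(cv2.findContours(m,0,2)[0],key=cv2.contourArea)
w=np.array([onz("top",*p[0],0.015)[:2] for p in c],np.float32)
rc=cv2.minAreaRect(w); print("board",rc); print(cv2.boxPoints(rc))
for n,im,(x0,y0,x1,y1) in(("top",t,(270,180,370,320)),("scene",s,(280,170,370,280))):
    cv2.imwrite(f"pics/{n}crop.png",cv2.resize(im[y0:y1,x0:x1],None,fx=(4 if n=="top" else 5),fy=(4 if n=="top" else 5),interpolation=2))
E
```

```text
board hsv [ 20 133  88] [ 17 100 128] table [ 18 104 128]
board ((0.5343838930130005, 0.1317647099494934), (0.18828050792217255, 0.13578352332115173), 8.88485050201416)
[[0.43088743 0.18430194]
 [0.4518591  0.05014771]
 [0.6378803  0.07922748]
 [0.61690867 0.21338171]]
```

View pics/topcrop.png

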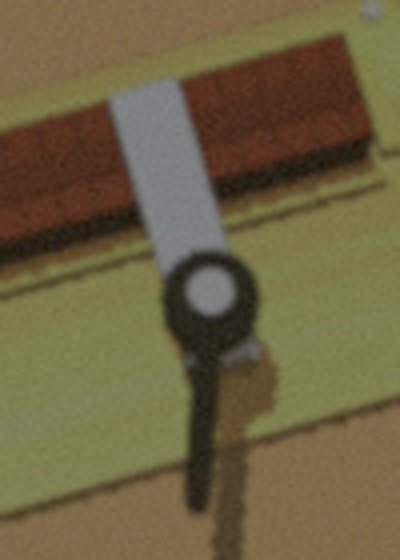

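View pics/scenecrop.png

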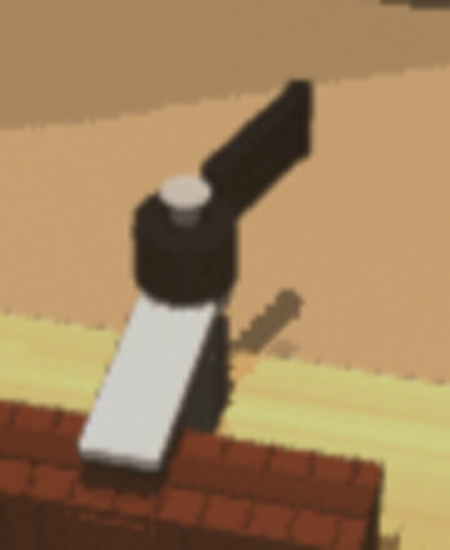

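```bash
python3 - <<'E'
from h import *
def tri(a,b):
    o1,d1=ray("top",*a);o2,d2=ray("scene",*b)
    k=np.linalg.lstsq(np.c_[d1,-d2],o2-o1,rcond=None)[0]
    p,q=o1+d1*k[0],o2+d2*k[1]; return (p+q)/2,np.linalg.norm(p-q)
T=lambda x,y:(270+x/4,180+y/4); S=lambda x,y:(280+x/5,170+y/5)
h=tri(T(210,291),S(185,191)); tip=tri(T(197,505),S(300,82)); print("washer",h,"tip",tip)
hz=onz("top",*T(210,291),.137); print(hz, onz("scene",*S(185,191),.137))
tz=onz("top",*T(197,507),.137); v=(tz-hz)[:2]; print("tip",tz,np.hypot(*v))
a=onz("top",*T(145,90),.094);b=onz("top",*T(195,240),.094); bd=(a-b)[:2]; ja=np.arctan2(bd[1],bd[0])
print("jig yaw by bar",np.degrees(ja),"bar end dist",np.linalg.norm((a-hz)[:2]))
# car/rail edge direction and board front edge (z .015)
p=onz("top",*T(0,517),.015);q=onz("top",*T(400,402),.015);e=(p-q)[:2];print("front edge yaw",np.degrees(np.arctan2(e[1],e[0]))-90)
print("hub to front edge",np.cross(e/np.hypot(*e),(hz-q)[:2]))
lev=np.arctan2(v[1],v[0]); print("lever world deg",np.degrees(lev))
E
```

```text
washer (array([0.50112324, 0.06011804, 0.1348509 ]), np.float64(0.0038919912243054054)) tip (array([0.4146511 , 0.07552157, 0.13425957]), np.float64(0.0016008652090995802))
[0.50139306 0.05834589 0.137     ] [0.50322698 0.06312768 0.137     ]
tip [0.41384045 0.07489759 0.137     ] 0.08910341794635351
jig yaw by bar 10.815638388900654 bar end dist 0.10194879062179377
front edge yaw 8.805350448165214
hub to front edge -0.05208935126586372
lever world deg 169.29465390446194<stdin>:14: DeprecationWarning: Arrays of 2-dimensional vectors are deprecated. Use arrays of 3-dimensional vectors instead. (deprecated in NumPy 2.0)
```

Call:
jog_arm --deltas '[[[-0.4,3.75,3.8,0,0.18],[-0.4,3.75,3.8,0,0.18],[-0.4,3.75,3.8,0,0.18],[-0.4,3.75,3.8,0,0.18],[-0.4,3.75,3.8,0,0.18],[-0.4,3.75,3.8,0,0.18],[-0.4,3.75,3.8,0,0.18],[-0.4,3.75,3.8,0,0.18]]]' --force 10

```text
time_s: 1.1
tcp_pos: [0.4697, -0.348, 0.2454]
eef_rot: [180.0, 0.0, -82.7]
contact_force: [0.8, -0.7, 0.8]
gripper_width: 0.0263
gripper_force: 0.0
```

```bash
python3 -c "
from plant import r
s=r.get_state();print(s['joints'],s['tcp_pos'],s['eef_rot'],s['gripper_width'])"
```

```text
[-1.73843287e+01  1.21101570e+01 -1.10833709e+01 -8.05877229e-03
 -6.68255323e+01  2.47210059e+01] [ 0.4696965  -0.3479846   0.24536292] [ 1.79985784e+02  1.46996792e-02 -8.26664972e+01] 0.02627693324995775
```

Call:
jog_arm --deltas '[[[-0.4,-0.38,5.25,0,0.157],[-0.4,-0.38,5.25,0,0.157],[-0.4,-0.38,5.25,0,0.157],[-0.4,-0.38,5.25,0,0.157],[-0.4,-0.38,5.25,0,0.157],[-0.4,-0.38,5.25,0,0.157],[-0.4,-0.38,5.25,0,0.157],[-0.4,-0.38,5.25,0,0.157]]]'

```text
time_s: 2.1
tcp_pos: [0.4378, 0.0721, 0.2456]
eef_rot: [-180.0, -0.0, -10.7]
contact_force: [0.8, 0.6, 0.4]
gripper_width: 0.0262
gripper_force: 0.0
```

Call:
jog_arm --deltas '[[[-0.1,0.1,0,-3,0],[-0.1,0,0,-3,0],[-0.1,0,0,-2.3,0],[-0.1,0,0,-1,0],[-0.1,0,0,-1,0],[-0.1,0,0,-1,0],[-0.1,0,0,-1,0],[-0.1,0,0,0,0]]]'

```text
time_s: 3.1
tcp_pos: [0.439, 0.0702, 0.1219]
eef_rot: [180.0, 0.1, -11.1]
contact_force: [0.1, -0.4, 0.6]
gripper_width: 0.0388
gripper_force: 0.0
```

```bash
python3 - <<'E'
from h import *
s=r.get_state();print(s['tcp_pos'],s['contact_force'])
im=r.capture("scene")[160:290,260:400]
a=cv2.resize(im,None,fx=4,fy=4,interpolation=2)
cv2.imwrite("pics/s1.png",a)
E
```

```text
[0.43904609 0.07021163 0.12194786] [ 0.07202346 -0.39223326  0.5971048 ]
```

View pics/s1.png

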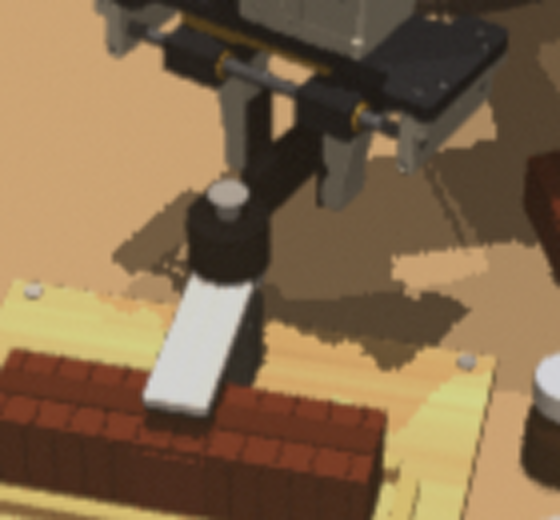

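The fingers (crop (240,120) and (340,160)) straddle the paddle, with the hub at (228,230). I now compute the arc increments.

```bash
python3 - <<'E'
import numpy as np
f=lambda a:np.array([50.2,6.0])+6.4*np.array([np.cos(np.radians(a)),np.sin(np.radians(a))])
def tab(a,b,n):
    g=np.linspace(a,b,n+1); P=np.array([f(x) for x in g]); print(a,b,P[0].round(2),"turn",np.radians((b-a)/n).round(3)); print(np.diff(P,axis=0).round(2).tolist())
tab(169.3,217.3,8); tab(217.3,225.3,2); tab(222.3,166.3,8); tab(166.3,110.3,8); tab(110.3,89.3,6)
E
```

```text
169.3 217.3 [43.91  7.19] turn 0.105
[[-0.09, -0.66], [-0.02, -0.67], [0.05, -0.67], [0.12, -0.66], [0.19, -0.64], [0.25, -0.62], [0.32, -0.59], [0.38, -0.55]]
217.3 225.3 [45.11  2.12] turn 0.07
[[0.28, -0.35], [0.31, -0.33]]
222.3 166.3 [45.47  1.69] turn -0.122
[[-0.49, 0.61], [-0.41, 0.66], [-0.33, 0.71], [-0.24, 0.74], [-0.15, 0.77], [-0.05, 0.78], [0.04, 0.78], [0.14, 0.77]]
166.3 110.3 [43.98  7.52] turn -0.122
[[0.23, 0.75], [0.32, 0.71], [0.4, 0.67], [0.48, 0.61], [0.55, 0.55], [0.62, 0.48], [0.67, 0.4], [0.71, 0.32]]
110.3 89.3 [47.98 12.  ] turn -0.061
[[0.37, 0.12], [0.38, 0.1], [0.38, 0.08], [0.39, 0.05], [0.39, 0.03], [0.39, 0.01]]
```

Call:
jog_arm --deltas '[[[-0.5,0.06,-0.54,0,0.105],[-0.5,0.0,-0.67,0,0.105]]]'

```text
time_s: 3.4
tcp_pos: [0.4404, 0.0587, 0.123]
eef_rot: [-180.0, -0.1, 1.2]
contact_force: [-1.0, 1.5, -0.1]
gripper_width: 0.0255
gripper_force: 0.8
```

Call:
jog_arm --deltas '[[[-0.5,0.0,-0.67,0,0.105],[-0.5,0.05,-0.66,0,0.105],[-0.5,0.15,-0.64,0,0.105],[-0.5,0.25,-0.62,0,0.105],[-0.5,0.32,-0.59,0,0.105],[-0.5,0.38,-0.55,0,0.105]]]'

```text
time_s: 4.15
tcp_pos: [0.4519, 0.0211, 0.1231]
eef_rot: [180.0, -0.1, 37.3]
contact_force: [0.2, 0.8, -1.4]
gripper_width: 0.022
gripper_force: 0.8
```

```bash
python3 - <<'E'
from h import *
s=r.get_state();print(s['tcp_pos'],s['contact_force'],s['gripper_width'])
a=cv2.resize(r.capture("scene")[160:290,260:400],None,fx=4,fy=4,interpolation=2)
cv2.imwrite("pics/s2.png",a)
E
```

```text
[0.45190214 0.0210537  0.12307263] [ 0.20807643  0.82825981 -1.43392588] 0.021965051934140147
```

View pics/s2.png

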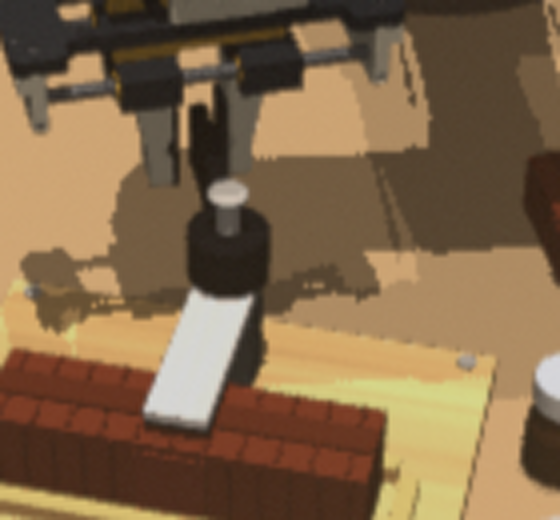

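The hub has dropped: more pin shows under the washer at (228,190), the hub top is lower, and the bar end moved from y≈412 to 425. Next I push forwards.

Call:
jog_arm --deltas '[[[-0.5,-0.43,0.65,0,-0.122],[-0.5,-0.35,0.7,0,-0.122],[-0.5,-0.26,0.74,0,-0.122],[-0.5,-0.17,0.76,0,-0.122],[-0.5,-0.08,0.78,0,-0.122],[-0.5,0.02,0.78,0,-0.122],[-0.5,0.11,0.77,0,-0.122],[-0.5,0.2,0.76,0,-0.122]]]'

```text
time_s: 5.2
tcp_pos: [0.4418, 0.0807, 0.1228]
eef_rot: [180.0, -0.0, -19.2]
contact_force: [-0.0, -2.1, -0.0]
gripper_width: 0.0221
gripper_force: 0.5
```

Call:
jog_arm --deltas '[[[-0.5,0.3,0.72,0,-0.122],[-0.5,0.38,0.68,0,-0.122],[-0.5,0.46,0.63,0,-0.122],[-0.5,0.53,0.57,0,-0.122],[-0.5,0.6,0.5,0,-0.122],[-0.5,0.66,0.42,0,-0.122],[-0.5,0.7,0.34,0,-0.122]]]'

```text
time_s: 6.08
tcp_pos: [0.4783, 0.1193, 0.1229]
eef_rot: [-180.0, -0.0, -68.1]
contact_force: [-0.5, -0.4, -0.6]
gripper_width: 0.0216
gripper_force: 0.4
```

Call:
jog_arm --deltas '[[[-0.5,0.37,0.13,0,-0.061],[-0.5,0.37,0.11,0,-0.061],[-0.5,0.38,0.09,0,-0.061],[-0.5,0.38,0.07,0,-0.061]]]'

```text
time_s: 6.58
tcp_pos: [0.4931, 0.123, 0.1228]
eef_rot: [180.0, -0.0, -82.0]
contact_force: [-1.1, -1.3, 0.1]
gripper_width: 0.0221
gripper_force: 0.5
```

Call:
jog_arm --deltas '[[[-0.5,0.3,0.03,0,-0.04]]]'

```text
time_s: 6.7
tcp_pos: [0.4961, 0.1233, 0.1227]
eef_rot: [180.0, -0.0, -84.2]
contact_force: [-5.5, -1.2, 1.5]
gripper_width: 0.0218
gripper_force: 3.5
```

Call:
jog_arm --deltas '[[[-0.5,0.2,0.01,0,-0.03]]]'

```text
time_s: 6.82
tcp_pos: [0.4962, 0.1229, 0.1223]
eef_rot: [179.8, -0.0, -85.9]
contact_force: [-14.8, 1.6, 9.4]
gripper_width: 0.0222
gripper_force: 6.6
```

It stopped, at about 15 N. Now I let go.

Call:
jog_arm --deltas '[[[-0.5,-0.5,0,0,0],[-0.1,-0.1,0,0,0],[-0.1,0,0,0,0],[-0.1,0,0,1,0],[-0.1,0,0,3,0],[-0.1,0,0,4,0],[-0.1,0,0,5,0],[-0.1,0,0,5,0]]]'

```text
time_s: 7.82
tcp_pos: [0.4921, 0.1233, 0.3051]
eef_rot: [-180.0, 0.0, -85.8]
contact_force: [0.9, 0.7, 0.4]
gripper_width: 0.0395
gripper_force: 0.0
```

Call:
jog_arm --deltas '[[[-0.1,0,-5,0,0],[-0.1,0,-5,0,0],[-0.1,0,-5,0,0],[-0.1,0,-5,0,0],[-0.1,0,-5,0,0],[-0.1,0,-5,0,0],[-0.1,0,-5,0,0],[-0.1,0,0,0,0]]]'

```text
time_s: 8.82
tcp_pos: [0.4918, -0.2294, 0.3028]
eef_rot: [180.0, -0.0, -86.0]
contact_force: [0.0, 0.2, -1.0]
gripper_width: 0.0396
gripper_force: 0.0
```

```bash
python3 - <<'E'
from h import *
a=cv2.resize(r.capture("scene")[160:290,260:400],None,fx=4,fy=4,interpolation=2)
b=cv2.resize(r.capture("top")[170:320,220:440],None,fx=2,fy=2)
cv2.imwrite("pics/s3.png",a);cv2.imwrite("pics/t3.png",r.capture("top"))
E
```

```text
(no output)
```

View pics/s3.png

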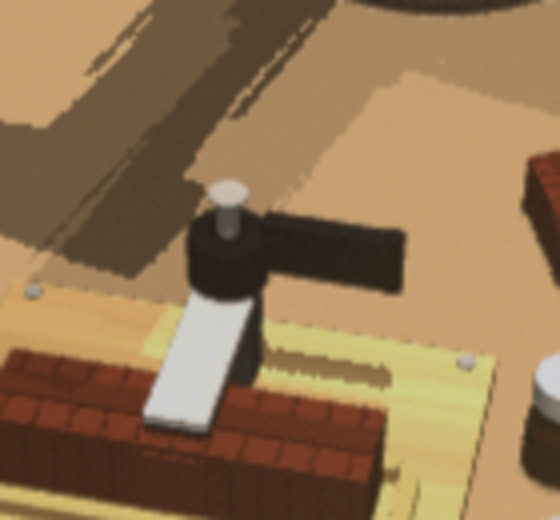

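View pics/t3.png

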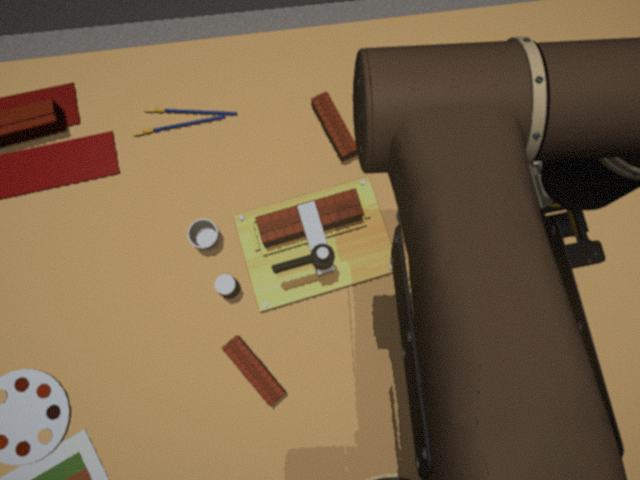

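The lever now lies parallel to the car (top: hub (322,256), tip about (275,268)), the bar is down on the roof, and the jar and cup have not moved. I check the angle numerically.

```bash
python3 - <<'E'
from h import *
t=cv2.imread("pics/t3.png")
m=(t.max(2)<55).astype(np.uint8); m[:, :268]=0;m[:,308:]=0;m[:250]=0;m[:276-0+4]=m[:280]; m[280:]=0
ys,xs=np.nonzero(m)
l=cv2.fitLine(np.c_[xs,ys].astype(np.float32),2,0,.01,.01).ravel()
p=onz("top",l[2]-15*l[0],l[3]-15*l[1],.12);q=onz("top",l[2]+15*l[0],l[3]+15*l[1],.12)
d=p-q if p[1]>q[1] else q-p
print(len(xs),xs.min(),xs.max(),"lever world deg",np.degrees(np.arctan2(d[1],d[0])))
def edge(n):
    g=cv2.imread(n)[:,:,:3].min(2)
    return [(x,np.nonzero(g[370:460,x]>120)[0].max()+370) for x in (165,180,195)]
for n in("pics/s1.png","pics/s2.png","pics/s3.png"): print(n,edge(n))
E
```

```text
68 275 307 lever world deg 100.55009442622716
pics/s1.png [(165, np.int64(403)), (180, np.int64(405)), (195, np.int64(409))]
pics/s2.png [(165, np.int64(417)), (180, np.int64(420)), (195, np.int64(422))]
pics/s3.png [(165, np.int64(420)), (180, np.int64(421)), (195, np.int64(425))]
```

```bash
python3 -c "
from plant import r
print(r.close_job())"
```

```text
the job is handed in; nothing more can be done
None
```

The job is handed in: I backed the lever until it dropped into the thread start, then pushed it forward to its stop. The clamp bar is down on the boxcar's roof, the arm is clear, and nothing else was touched (about 9 s used).

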